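# Fish the curtain ring out from behind the sill cabinet

## Task

A brass curtain ring has dropped into the narrow gap between the back of the little wooden cabinet and the window's bottom rail. Take the longer rod whose end is bent down (not the short straight one), hook the ring with it and draw it out past the cabinet's left end until all of the ring is at least 3 cm beyond it, lying flat on the open sill, without touching the ring with the gripper. Then unhook the rod, lay it down on the sill with its tip well away from the ring and let go; leave the glass pepper grinder standing where it is.

Things in the scene. Friction and masses are not known exactly. Their poses are not given: they have to be found in the camera images.
- hook: Bent rod, 0.12 kg. Dark wooden block handle 90 x 24, 36 high (mm), stands on the sill; origin: centre of its underside, own x along the rod, z up. A steel rod 7 thick, its axis 26 up, runs to x = +210, there bent straight down: a toe 7 thick ending 1 above the handle's underside. Starts at left front, rod pointing right (world -y within 10 deg). A shorter straight one (to x = 150) lies near.
- ring: The dropped brass curtain ring, lying flat on the sill in the gap behind the cabinet: outer diameter 40, hole 26, 12 high, 0.03 kg; origin = centre of its underside, z along its axis (up). An identical ring lies in front on the open sill: not the one.
- cabinet: Fixed wooden cabinet: 140 deep (x), 200 wide (y), 125 high; origin: centre of underside; door faces -x, the robot. Back at own x = 70, left end at y = 100 (mm). Behind it a white window rail, 29 high, fixed to it, face at x = 120: a gap 50 wide along y, floor = sill (z = 0), open above and at the left. That rail ends at y = 110; further left the sill is open to the next rail at x = 197.
- grinder: Small glass pepper grinder with a steel top, upright, 105 high, 52 across, at the far left of the sill; origin = centre of its underside, z up. It is a bystander that must stay standing where it is.
There are look-alikes about, which are no part of the job. Leave any purple or red look-alike of the ring alone.

How it is judged:
On the way:
1. the bent rod pulls at the ring while the ring is still in the gap behind the cabinet (contact force between hook and ring above 0.03 N and y of ring in the frame of cabinet below 0.1 m), for 0.02 s.
At the end, for the whole second after the job is handed in: The ring lies flat (within 10 degrees), at rest on the sill, its centre at least 45 mm left of the cabinet's left end; the bent rod lies at rest on the sill (handle underside centre below 30 mm), released, its toe at least 25 mm from the ring's centre along or across the rod (y of ring in the frame of cabinet above 0.145 m and height (world z) of ring between -0.01 and 0.008 m and angle between ring's own z axis and vertical below 0.17 rad and height (world z) of hook between -0.01 and 0.03 m and (y of ring in the frame of hook above 0.025 m or y of ring in the frame of hook below -0.025 m or x of ring in the frame of hook above 0.235 m or x of ring in the frame of hook below 0.185 m) and linear speed of each of ring, hook below 0.02 m/s); the robot touches nothing.
It fails at once if the gripper or arm touches the ring (contact force between any of the fingers, the arm and ring above 0.5 N).
It fails at once if the pepper grinder is tipped or shoved more than 30 mm (angle between grinder's own z axis and vertical above 0.35 rad or distance of grinder from where it was at the start of the episode above 0.03 m).
It also fails if it takes over 40 s, if anything falls off the work surface, if the arm or the gripper's body presses on something with over 40 N, if the wrist force passes 120 N, or if a joint passes its speed limit or range.

## Robot

A 6-joint arm with a two-finger parallel gripper is mounted at the origin on the work surface. World frame = base frame: x ahead of the robot, y to its left, z up, the work surface at z = 0. Lengths are in m, angles in rad, forces in N, time in s.
With the tool pointing down it reaches from about 0.375 to 0.9 m from the base axis. Payload 3.1 kg.
Tool frame: the origin (TCP) lies at the very end of the fingers, on their centre line; the grasp point (between the pads) lies robot.grasp_offset behind it (robot.grasp_offset is the distance from the TCP to the grasp point, in m); z points along the fingers, y is the direction in which the jaws open and shut (so a half turn about z gives the same grasp; the last joint's range is limited). The gripper opens to 87 mm and grips with 3 to 60 N. Pads are 19 mm wide; open, the fingers measure 117 mm over their backs; the gripper's body (75 mm by 190 mm) begins 51 mm behind the grasp point.
Start: joints at [0.925, 0.527, 1.433, -0, 1.181, -0.178], TCP at [0.281, 0.558, 0.223] pointing down, gripper open.
Joint ranges: [-3.08, 3.08], [-0.75, 2.2], [0.22, 2.44], [-1.43, 4.57], [0, 2.65], [-2.85, 2.85]. Speed limits (rad/s): [2.79, 2.79, 3.14, 3.14, 3.14, 3.14].

## Interface

Orientations are given as a unit quaternion [x, y, z, w].
In Python, from rig import robot gives the robot as it stands.
- The arm moves only by the tool drive_tool, never from a script. Its argument "targets" is one flat list of numbers, 6 for each row, row after row: the shift along the tool's x, y, z in cm, then the turn, a rotation vector about the tool's x, y, z in degrees. A call has 1 to 12 rows; each row is the pose to reach, as a shift and turn from the pose commanded when the call began, along the tool's axes at that moment; what a row does not reach only later rows make up. A row lasts 1/12 s, in which the tool goes at most 41.7 mm and 7.16 degrees, less where a joint would pass 70% of its speed; a pose out of reach is approached as far as the arm can. A call with a gripper value outside its range is refused whole. "grip" is the gripper command: -1 is fully open, 1 is shut, values between are in proportion, set as the call begins (left out, the last holds). The fingers move at their own pace and stop on an object; "squeeze" is the grip in N (left out, the last holds). Time passes only in rows, so rows that repeat a pose let the fingers close. It gives the time, the measured TCP pose, the force and the opening at its end, in the units of the state.
- robot.get_obs(): the state, without advancing time (a new reading comes with each control period).
- robot.camera(name): name is "scene" or "top" or "wrist"; returns (picture, depth): 420x560x3 uint8, red, green, blue; 420x560 float32, m along the optical axis (not along the pixel's ray), 0 where there is no reading.
- robot.calibration(name): a dict with "mtx" (3x3 intrinsics, pixels), "R" (3x3) and "t" (3): a world point X has camera coordinates R X + t; the wrist camera has in their place "hand_eye" (4x4, takes a point from camera to tool coordinates, whose origin is the TCP and whose axes are the flange's). Camera axes: x right, y down, z forward; pixel columns grow to the right and rows downward; lengths in m; the calibration is good to about 2 mm. A picture is of the moment at which its call begins: read the wrist's pose just before it. calibration takes no time and is no camera call.
- robot.hand_in(): hands the job in, once; it reports no verdict.
The state is a dict: "time": time; "q": joint angles; "joint_velocities": joint speeds; "joint_torque": joint torques, N m; "position": TCP position; "tool_rot": TCP orientation; "ft_force": force on the tool from outside, world axes, zero at the start; "moment": the same for the moment, N m; "grip_width": finger opening in m.
Only numpy, scipy, OpenCV 4.12 (cv2) and the standard library are available. Lean on these libraries where they do the work, as an engineer would, in place of code of your own. Each camera call takes 0.05 s, during which the arm holds its last target.

## Working session

There is one attempt and no reset: what is moved stays moved. The work goes in short steps, Python scripts to look and compute and a tool call to move; the robot and the scene stay as the last step left them, time stands still between calls to the robot, and variables do not carry over. Pictures are saved under pics/ and viewed, and the job is handed in when it is done.

Besides the shell and the picture viewer there is one more tool, called after ">>>" as a command line: name --argument value ..., lists and objects as JSON in quotes. drive_tool: Moves the arm, as the interface text tells. Its arguments: {"type":"object","properties":{"targets":{"type":"array","items":{"type":"number"}},"grip":{"type":"number"},"squeeze":{"type":"number"}},"required":["targets"]}

```bash
ls; mkdir -p pics
cat > h.py <<'E'
import numpy as np,cv2
from rig import robot
def snap(n,f):
    im,d=robot.camera(n); cv2.imwrite('pics/'+f+'.png',im[:,:,::-1]); np.save('pics/'+f+'.npy',d); return im,d
def w(n,d,u,v,p=None):
    c=robot.calibration(n);K=np.array(c['mtx']);z=d[int(v),int(u)]
    X=np.linalg.inv(K)@np.array([u,v,1.])*z
    return np.array(c['R']).T@(X-np.array(c['t']))
def cloud(n,d):
    c=robot.calibration(n);K=np.array(c['mtx']);v,u=np.mgrid[:420,:560]
    X=np.stack([(u-K[0,2])/K[0,0]*d,(v-K[1,2])/K[1,1]*d,d],-1)
    return (X-np.array(c['t']))@np.array(c['R'])
E
python3 - <<'E'
from h import *
snap('scene','s0');snap('top','t0');snap('wrist','w0')
o=robot.get_obs();print(o, robot.grasp_offset)
for n in('top','scene','wrist'):print(robot.calibration(n))
E
```

```text
pics
{'time': 0.15, 'q': array([ 9.25487222e-01,  5.28266140e-01,  1.43360886e+00, -1.04301877e-05,
        1.18141387e+00, -1.78458020e-01]), 'joint_velocities': array([-0.00061548, -0.00286282, -0.00289765,  0.00185455, -0.00127478,
       -0.00036487]), 'joint_torque': array([ 3.59546375e-04, -4.40430808e+01, -1.76843405e+01,  6.33426919e-02,
        5.53193036e-02, -9.64617220e-05]), 'position': array([0.28090397, 0.55768176, 0.22178786]), 'tool_rot': array([ 2.31309502e-01,  9.72879846e-01, -7.79111241e-04, -3.35109011e-04]), 'ft_force': array([2.03098613, 0.5226295 , 0.0695663 ]), 'moment': array([ 0.02461583, -0.01003981, -0.04388777]), 'grip_width': 0.08659772402673668} 0.0187
{'mtx': array([[407.66329103,   0.        , 277.49944896],
       [  0.        , 407.66329103, 209.8297672 ],
       [  0.        ,   0.        ,   1.        ]]), 'R': array([[ 0.00265947, -0.99993504,  0.01108314],
       [-0.99920839, -0.00309713, -0.03966111],
       [ 0.03969286, -0.01096889, -0.99915172]]), 't': array([0.04070466, 0.53885203, 0.91398839])}
{'mtx': array([[518.78335854,   0.        , 283.31188374],
       [  0.        , 518.78335854, 201.28620571],
       [  0.        ,   0.        ,   1.        ]]), 'R': array([[ 0.72204271,  0.69176106,  0.01099817],
       [ 0.54758115, -0.5616908 , -0.6202083 ],
       [-0.42285838,  0.45383927, -0.78436006]]), 't': array([-0.4422428 , -0.27058298,  1.61580071])}
{'mtx': array([[313.61810615,   0.        , 284.20356576],
       [  0.        , 313.61810615, 210.64385143],
       [  0.        ,   0.        ,   1.        ]]), 'hand_eye': array([[ 1.12741474e-04, -9.69467575e-01, -2.45219512e-01,
         6.68459780e-02],
       [ 9.99999711e-01, -7.50944471e-05,  7.56640738e-04,
         8.95577885e-04],
       [-7.51953285e-04, -2.45219527e-01,  9.69467286e-01,
        -1.61957992e-01],
       [ 0.00000000e+00,  0.00000000e+00,  0.00000000e+00,
         1.00000000e+00]])}
```

View pics/s0.png

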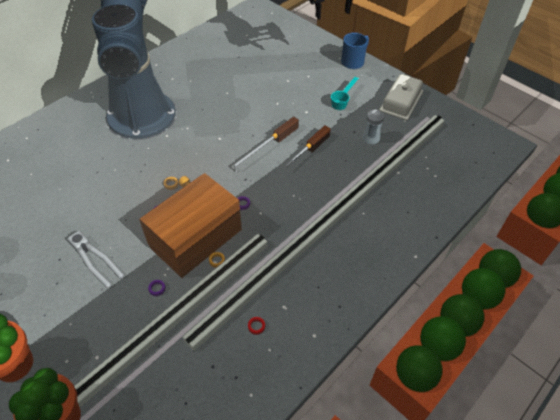

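View pics/t0.png

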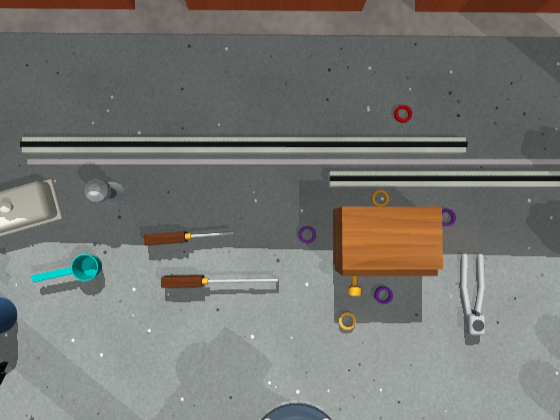

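View pics/w0.png

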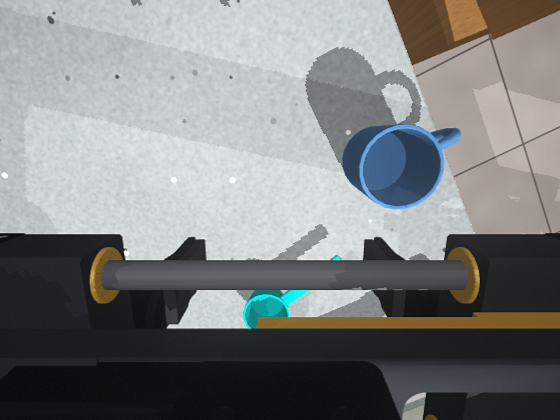

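Top view: two rods at (162–278, 282), the longer with a bent end, and (145–232, 237), the shorter straight one. Yellow rings at (381,198) in the gap (the target) and (347,322) in front (a decoy). There are purple rings at (307,234), (384,295) and (448,217), and a red one at (403,113). The grinder is at (97,190). I'll confirm with a crop and measure.

```bash
cat > m.py <<'E'
from h import *
d=np.load('pics/t0.npy');im=cv2.imread('pics/t0.png');P=cloud('top',d)
hsv=cv2.cvtColor(im,cv2.COLOR_BGR2HSV)
def blob(name,box,cond):
    u0,v0,u1,v1=box;m=np.zeros(d.shape,bool);m[v0:v1,u0:u1]=True;m&=cond&(d>0)
    p=P[m];print(name,m.sum(),'med',p.mean(0).round(4),'min',p.min(0).round(4),'max',p.max(0).round(4));return p
sat=hsv[...,1]
z=P[...,2]
blob('ring',(368,186,394,207),(sat>120)&(z<0.03))
blob('decoy',(335,310,360,335),(sat>120))
blob('purpleL',(295,222,320,246),(sat>80))
h=blob('hook handle',(158,270,203,292),z>0.03)
r=blob('hook rod',(212,272,285,294),z>0.015)
h2=blob('short handle',(140,228,187,250),z>0.025)
r2=blob('short rod',(195,228,240,244),z>0.01)
for a in(h,h2,r,r2): print(cv2.fitLine(a[:,:2].astype(np.float32),cv2.DIST_L2,0,.01,.01).ravel(), cv2.minAreaRect((a[:,:2]*1000).astype(np.float32)))
blob('grinder',(80,170,115,210),z>0.08)
c=blob('cab top',(325,200,450,280),z>0.115)
print(cv2.minAreaRect((c[:,:2]*1000).astype(np.float32)))
g=blob('rail',(335,165,560,190),(z>0.02)&(z<.04));print(cv2.minAreaRect((g[:,:2]*1000).astype(np.float32)))
g=blob('rail2',(20,132,470,158),(z>0.02)&(z<.06));print(cv2.minAreaRect((g[:,:2]*1000).astype(np.float32)))
print(P[250,240],P[200,340])
a=cv2.resize(im[220:300,130:290],None,fx=4,fy=4);b=cv2.resize(im[170:250,290:450],None,fx=4,fy=4)
cv2.imwrite('pics/c0.png',cv2.resize(np.vstack([a,b]),(600,600)))
E
python3 m.py
```

```text
ring 149 med [ 0.5675 -0.1907  0.0101] min [ 0.5502 -0.2095 -0.0041] max [ 0.5848 -0.1722  0.0153]
decoy 142 med [ 0.2902 -0.1142  0.0103] min [ 0.2682 -0.1329 -0.0022] max [ 0.3095 -0.0944  0.015 ]
purpleL 148 med [ 0.4832 -0.0243  0.01  ] min [ 0.4633 -0.0432 -0.003 ] max [ 0.5023 -0.0045  0.016 ]
hook handle 458 med [0.381  0.2532 0.0347] min [0.3676 0.2075 0.0301] max [0.3922 0.2973 0.0405]
hook rod 208 med [0.3828 0.1138 0.0281] min [0.3781 0.0409 0.0236] max [0.3874 0.1871 0.0326]
short handle 457 med [0.4758 0.29   0.0348] min [0.4618 0.2437 0.027 ] max [0.4906 0.3361 0.0392]
short rod 123 med [0.485  0.183  0.0277] min [0.4794 0.1409 0.023 ] max [0.4907 0.2259 0.0315]
[ 0.01735596 -0.9998494   0.38103572  0.2532068 ] ((380.83758544921875, 252.37936401367188), (24.301469802856445, 89.82781982421875), 1.5939797163009644)
[ 0.08719914 -0.9961909   0.4758432   0.2900083 ] ((475.7790222167969, 289.6532897949219), (23.787452697753906, 92.67835235595703), 4.943026542663574)
[ 0.00893159 -0.9999601   0.3828398   0.11380993] ((382.564697265625, 113.97888946533203), (7.048139572143555,
[... 265 characters left out ...]
005 0.4415 0.1063]
cab top 6347 med [ 0.4808 -0.1833  0.1243] min [ 0.4172 -0.2854  0.115 ] max [ 0.543  -0.0835  0.1298]
((480.2704162597656, -184.51345825195312), (125.20108795166016, 201.53079223632812), 0.3038691282272339)
rail 3468 med [ 0.6108 -0.34    0.0259] min [ 0.5923 -0.5946  0.02  ] max [ 0.6308 -0.0857  0.0336]
((611.4342041015625, -340.20001220703125), (36.576332092285156, 509.01422119140625), 0.2496103048324585)
rail2 7011 med [0.6855 0.1212 0.0256] min [ 0.6659 -0.3834  0.02  ] max [0.705  0.6174 0.0341]
((686.35546875, 116.99826049804688), (36.95036697387695, 1000.7808837890625), 0.2353706657886505)
[ 0.44707216  0.12757014 -0.00111534] [ 0.56229142 -0.10172168 -0.00118653]
```

Run:
```python
from h import *
im=cv2.imread('pics/s0.png')
cv2.imwrite('pics/c1.png',np.vstack([cv2.resize(im[110:175,225:335],None,fx=5,fy=4.5),cv2.resize(im[225:290,170:280],None,fx=5,fy=4.5)]))
```

```text
(no output)
```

View pics/c0.png

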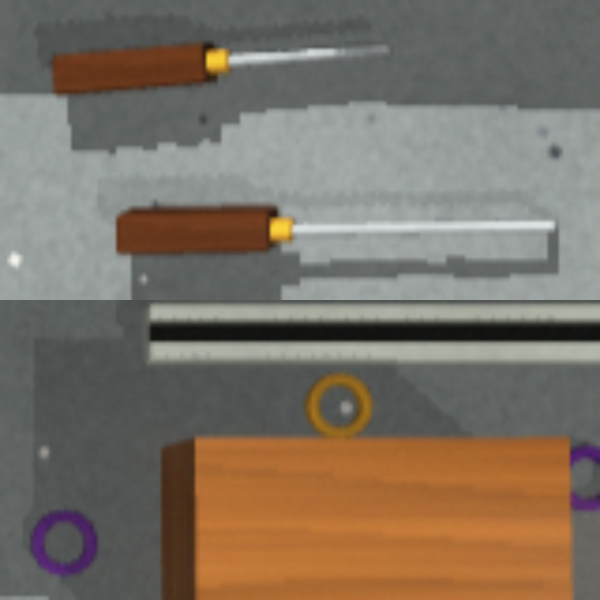

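View pics/c1.png

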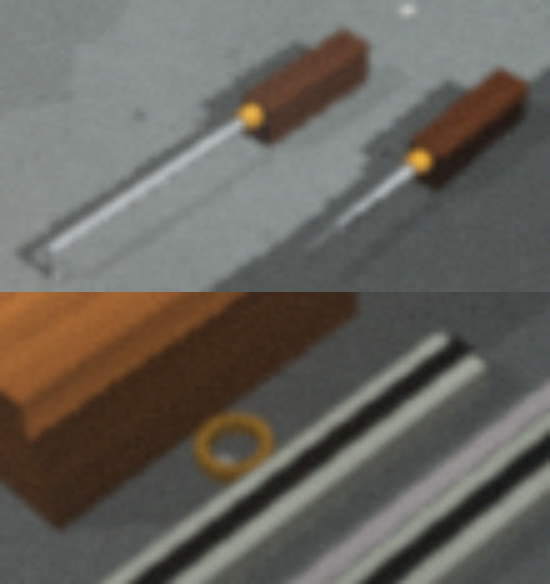

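Confirmed: the lower rod has the bent toe and its shadow shows the bend. The target is the brass ring in the gap. Next is a helper that works out moves.

```bash
cat > g.py <<'E'
import sys
from h import *
from scipy.spatial.transform import Rotation as Ro
o=robot.get_obs();R=Ro.from_quat(o['tool_rot'])
x,y,z,yaw=map(float,sys.argv[1:5]);a=np.deg2rad(yaw)
T=Ro.from_matrix(np.array([[np.sin(a),-np.cos(a),0],[0,0,0],[0,0,0]]).T*0+np.column_stack([[-np.sin(a),np.cos(a),0],[np.cos(a),np.sin(a),0],[0,0,-1]]))
print(o['time'],o['position'].round(4),'F',o['ft_force'].round(2),'w',o['grip_width'])
print('shift cm',(R.inv().apply(np.array([x,y,z])-o['position'])*100).round(2),'rot',np.rad2deg((R.inv()*T).as_rotvec()).round(2))
E
python3 g.py .3815 .2325 .10 0.8
```

```text
0.15 [0.2809 0.5577 0.2218] F [2.03 0.52 0.07] w 0.08659772402673668
shift cm [-23.62 -24.49  12.21] rot [-1.000e-01  4.000e-02  6.245e+01]
```

>>> drive_tool --targets '[-2.6,-2.7,1.3,0,0,7,-5.2,-5.4,2.6,0,0,14,-7.8,-8.1,4,0,0,21,-10.4,-10.8,5.3,0,0,28,-13,-13.5,6.6,0,0,35,-15.6,-16.2,8,0,0,42,-18.2,-18.9,9.3,0,0,49,-20.8,-21.6,10.6,0,0,56,-23.6,-24.5,12.2,0,0,62.4,-23.6,-24.5,12.2,0,0,62.4,-23.6,-24.5,12.2,0,0,62.4]' --grip -1 --squeeze 40

```text
time: 1.07
position: [0.3819, 0.2312, 0.0998]
tool_rot: [0.703, 0.711, -0.001, -0.001]
ft_force: [-0.0, 0.2, 0.4]
grip_width: 0.0871
```

```bash
python3 g.py .3815 .2325 .004 0.8
python3 - <<'E'
from h import *
snap('wrist','w1')
E
```

```text
1.0667 [0.3819 0.2312 0.0998] F [-0.01  0.16  0.39] w 0.08714268675489403
shift cm [ 0.14 -0.02  9.58] rot [-0.14  0.04 -0.19]
```

View pics/w1.png

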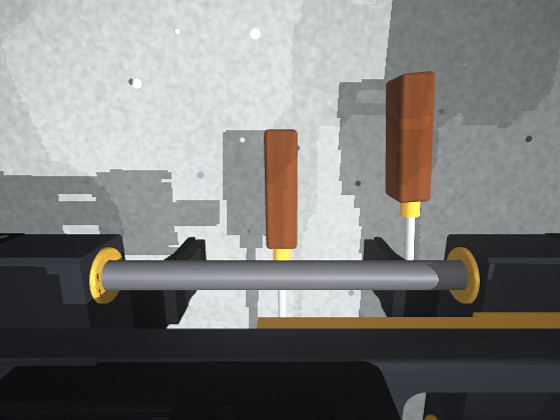

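The handle sits centred between the fingers (column ~281), so I'm descending and gripping.

>>> drive_tool --targets '[0.1,0,3,0,0,0,0.1,0,6,0,0,0,0.1,0,8.5,0,0,0,0.1,0,9.5,0,0,0,0.1,0,9.5,0,0,0]'

```text
time: 1.53
position: [0.3804, 0.2355, 0.0039]
tool_rot: [0.7, 0.714, -0.001, -0.001]
ft_force: [-1.0, 0.4, 0.5]
grip_width: 0.0869
```

>>> drive_tool --targets '[0,0,0,0,0,0,0,0,0,0,0,0,0,0,0,0,0,0,0,0,0,0,0,0,0,0,0,0,0,0,0,0,0,0,0,0,0,0,0,0,0,0,0,0,0,0,0,0]' --grip 1 --squeeze 40

```text
time: 2.2
position: [0.3819, 0.2341, 0.0058]
tool_rot: [0.702, 0.712, 0.0, 0.0]
ft_force: [-0.3, -0.4, 0.2]
grip_width: 0.0415
```

>>> drive_tool --targets '[0,0,-2,0,0,0,0,0,-5,0,0,0,0,0,-8,0,0,0,0,0,-8,0,0,0,0,0,-8,0,0,0]'

```text
time: 2.62
position: [0.3828, 0.2344, 0.0869]
tool_rot: [0.702, 0.712, 0.002, 0.001]
ft_force: [-0.6, 0.7, 0.2]
grip_width: 0.0083
```

Run:
```python
from h import *
im,d=snap('top','t1');snap('scene','s1')
print(robot.get_obs()['position'],robot.get_obs()['grip_width'])
P=cloud('top',d);z=P[...,2]
# rod region: y between 0.02 and 0.19
m=(P[...,1]>-.01)&(P[...,1]<.18)&(P[...,0]>.34)&(P[...,0]<.42)&(z>.05)
p=P[m];print(p.min(0),p.max(0),m.sum())
print(cv2.fitLine(p.astype(np.float32),cv2.DIST_L2,0,.01,.01).ravel())
```

```text
[0.38130519 0.23393457 0.08525547] 0.0031898761875128892
[0.34003083 0.16208541 0.35829804] [0.41660861 0.17999926 0.5344037 ] 2520
[-0.27218622 -0.02032625  0.96202993  0.36718908  0.17135608  0.46314925]
```

View pics/t1.png

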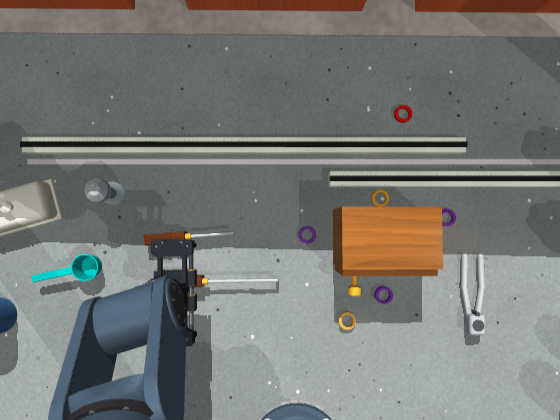

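View pics/s1.png

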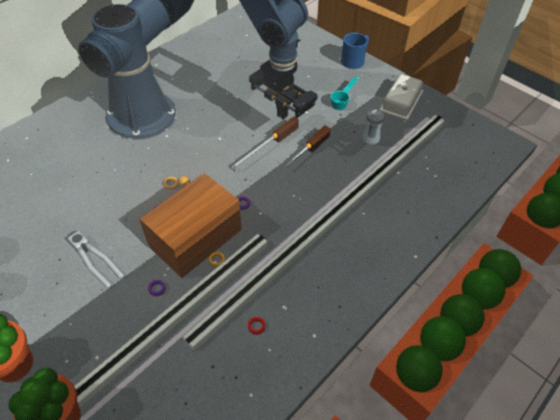

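I lifted before the slow fingers (~70 mm/s) had closed. The hook still lies where it was, so I'm reopening and retrying with more closing time.

>>> drive_tool --targets '[0,0,0,0,0,0,0,0,0,0,0,0,0,0,0,0,0,0,0,0,0,0,0,0,0,0,0,0,0,0,0,0,0,0,0,0,0,0,0,0,0,0,0,0,0,0,0,0,0,0,0,0,0,0,0,0,0,0,0,0]' --grip 0.2

```text
time: 3.55
position: [0.3817, 0.2341, 0.0856]
tool_rot: [0.702, 0.712, 0.0, 0.0]
ft_force: [-0.7, -0.3, -0.3]
grip_width: 0.0347
```

```bash
python3 g.py .3815 .2325 .004 0.8
python3 - <<'E'
from h import *
d=np.load('pics/t1.npy');P=cloud('top',d);z=P[...,2]
m=np.zeros(z.shape,bool);m[270:295,212:285]=1;m&=(z>.018)&(z<.05)
p=P[m];print(p.min(0),p.max(0),cv2.fitLine(p[:,:2].astype(np.float32),cv2.DIST_L2,0,.01,.01).ravel())
E
```

```text
3.55 [0.3817 0.2341 0.0856] F [-0.7  -0.32 -0.27] w 0.03473711978674507
shift cm [-0.16 -0.03  8.16] rot [ 0.01 -0.    0.05]
[0.37764806 0.04089703 0.02239686] [0.38718532 0.18719377 0.03230167] [ 0.00937348 -0.9999561   0.38282266  0.1138303 ]
```

>>> drive_tool --targets '[-0.1,0,2,0,0,0,-0.1,0,4,0,0,0,-0.1,0,6,0,0,0,-0.1,0,7.5,0,0,0,-0.1,0,8.1,0,0,0,-0.1,0,8.1,0,0,0]'

```text
time: 4.05
position: [0.381, 0.2329, 0.0034]
tool_rot: [0.702, 0.712, -0.001, -0.001]
ft_force: [-0.1, 0.2, -0.1]
grip_width: 0.0351
```

>>> drive_tool --targets '[0,0,0,0,0,0,0,0,0,0,0,0,0,0,0,0,0,0,0,0,0,0,0,0,0,0,0,0,0,0,0,0,0,0,0,0]' --grip 1

```text
time: 4.55
position: [0.3821, 0.2333, 0.0053]
tool_rot: [0.702, 0.712, 0.001, 0.0]
ft_force: [-0.1, 0.5, 5.7]
grip_width: 0.0239
```

>>> drive_tool --targets '[0,0,0,0,0,0,0,0,0,0,0,0,0,0,-2,0,0,0,0,0,-5,0,0,0,0,0,-8,0,0,0,0,0,-8,0,0,0,0,0,-8,0,0,0]'

```text
time: 5.13
position: [0.3829, 0.2335, 0.0859]
tool_rot: [0.702, 0.712, 0.002, 0.001]
ft_force: [-0.2, 1.3, -1.7]
grip_width: 0.0239
```

```bash
cat > rod.py <<'E'
from h import *
import sys
f=sys.argv[1]
im,d=snap('top',f)
o=robot.get_obs();x,y,z=o['position'];print(o['time'],o['position'].round(4),o['grip_width'],o['ft_force'].round(2))
P=cloud('top',d)
# rod: world y from tcp-0.21 to tcp-.045, x near tcp, z near tcp+.02
m=(P[...,1]>y-.23)&(P[...,1]<y-.05)&(abs(P[...,0]-x)<.03)&(abs(P[...,2]-z-.024)<.03)&(P[...,2]>.015)
m&=(im.max(-1).astype(int)-im.min(-1)<60)
p=P[m];print('n',m.sum(),'min',p.min(0).round(4),'max',p.max(0).round(4))
e=p[p[:,1]<p[:,1].min()+.02];b=p[p[:,1]>p[:,1].max()-.02]
print('end',np.median(e,0).round(4),'base',np.median(b,0).round(4))
k=cv2.fitLine(p.astype(np.float32),cv2.DIST_HUBER,0,.01,.01).ravel();k[:3]*=-np.sign(k[1]);print(k.round(4))
t=p[:,1].min()+.0035;s=(t-k[4])/k[1];print('toe',(k[3:]+s*k[:3]).round(4),'rel tcp',(k[3:]+s*k[:3]-o['position']).round(4))
E
python3 rod.py t2;python3 -c "
from h import *;snap('scene','s2')"
```

```text
5.1833 [0.3819 0.2332 0.0849] 0.02368111766117332 [-0.7   0.05 -1.85]
n 251 min [0.3828 0.0418 0.0837] max [0.3907 0.1828 0.112 ]
end [0.3876 0.05   0.1085] base [0.3853 0.1735 0.1083]
[ 0.0242 -0.9997 -0.002   0.3865  0.1169  0.1082]
toe [0.3883 0.0453 0.1081] rel tcp [ 0.0064 -0.1879  0.0232]
```

View pics/t2.png

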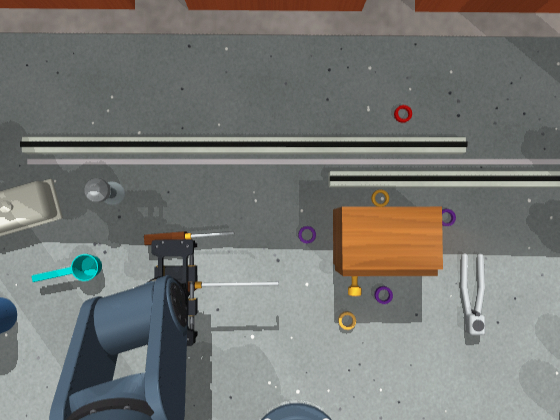

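View pics/s2.png

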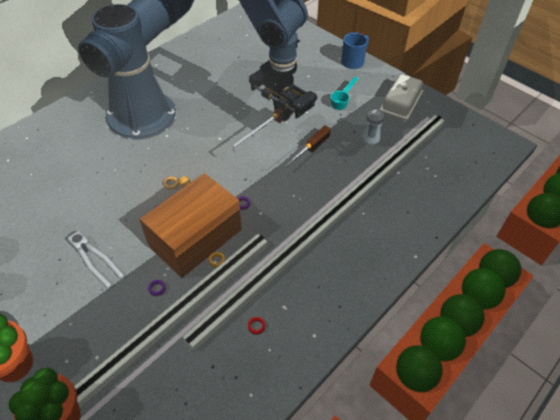

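```bash
python3 - <<'E'
from h import *
im=cv2.imread('pics/t0.png');h=cv2.cvtColor(im,cv2.COLOR_BGR2HSV)
c=robot.calibration('top');K=c['mtx'];C=-c['R'].T@c['t']
for nm,(u0,v0,u1,v1) in dict(ring=(366,184,396,208)).items():
    s=im[v0:v1,u0:u1];s=cv2.resize(s,None,fx=8,fy=8,interpolation=cv2.INTER_CUBIC)
    hh=cv2.cvtColor(s,cv2.COLOR_BGR2HSV);m=((hh[...,1]>130)&(hh[...,0]>17)).astype(np.uint8)
    cs,hi=cv2.findContours(m,cv2.RETR_CCOMP,cv2.CHAIN_APPROX_NONE)
    for q,i in zip(cs,hi[0]):
        if len(q)<60: continue
        e=cv2.fitEllipse(q);u,v=(np.array(e[0])+.5)/8-.5+[u0,v0]
        r=c['R'].T@np.linalg.inv(K)@[u,v,1];X=C+r*(.012-C[2])/r[2]
        print(nm,u.round(2),v.round(2),np.array(e[1])/8,'hole' if i[3]>=0 else 'outer',X.round(4))
E
python3 g.py .566 .235 .085 -0.6
```

```text
ring 379.91 197.73 [16.84870529 17.84691811] outer [ 0.5669 -0.1904  0.012 ]
ring 379.81 197.85 [10.33239174 11.37815094] hole [ 0.5666 -0.1902  0.012 ]
5.2333 [0.3812 0.233  0.0842] F [-0.48  0.47 -1.04] w 0.023383566159191193
shift cm [-0.07 18.48 -0.1 ] rot [-0.04  0.02  1.46]
```

>>> drive_tool --targets '[0,3,0,0,0,1.4,0,6,0,0,0,1.4,0,9,0,0,0,1.4,0,12,0,0,0,1.4,0,15,0,0,0,1.4,0,18.4,0,0,0,1.4,0,18.4,0,0,0,1.4,0,18.4,0,0,0,1.4]'

```text
time: 5.9
position: [0.5667, 0.2353, 0.0823]
tool_rot: [0.711, 0.703, -0.001, -0.0]
ft_force: [-1.4, 0.2, -1.7]
grip_width: 0.0236
```

```bash
python3 rod.py t3;python3 g.py .565 .07 .07 -0.6
```

```text
5.95 [0.5643 0.2353 0.0821] 0.023722011963880258 [-1.63 -0.26 -1.23]
n 238 min [0.5626 0.0444 0.0841] max [0.5695 0.1849 0.1091]
end [0.5652 0.0546 0.1051] base [0.5668 0.175  0.1052]
[-0.0089 -0.9999 -0.005   0.5665  0.1095  0.1049]
toe [0.566  0.0479 0.1046] rel tcp [ 0.0017 -0.1874  0.0225]
5.95 [0.5643 0.2353 0.0821] F [-1.63 -0.26 -1.23] w 0.023722011963880258
shift cm [-16.52   0.25   1.23] rot [-0.28  0.06  0.02]
```

>>> drive_tool --targets '[-3.3,0.1,0,0,0,0,-6.6,0.1,0,0,0,0,-9.9,0.1,0,0,0,0,-13.2,0.1,0,0,0,0,-16.5,0.1,0,0,0,0,-19.8,0.1,1,0,0,0,-22.5,0.1,2,0,0,0,-23.7,0.1,2.2,0,0,0,-23.7,0.1,2.2,0,0,0,-23.7,0.1,2.2,0,0,0]'

```text
time: 6.78
position: [0.563, -0.0005, 0.062]
tool_rot: [0.711, 0.703, -0.001, -0.001]
ft_force: [0.6, 1.2, 0.0]
grip_width: 0.0239
```

```bash
python3 rod.py t4;python3 g.py .565 -.002 .008 -0.6
python3 - <<'E'
from h import *
snap('scene','s4')
im=cv2.imread('pics/s4.png');t=cv2.imread('pics/t4.png')
cv2.imwrite('pics/c4.png',np.vstack([cv2.resize(im[210:290,160:300],(700,300)),cv2.resize(t[160:220,290:430],(700,300))]))
E
```

```text
6.8333 [5.635e-01 2.000e-04 6.240e-02] 0.023693966971022752 [ 0.3   0.11 -2.05]
n 103 min [ 0.559  -0.1934  0.0788] max [ 0.5657 -0.1296  0.0878]
end [ 0.5614 -0.182   0.0844] base [ 0.5632 -0.1388  0.0847]
[-0.0242 -0.9993 -0.0289  0.5625 -0.1622  0.0844]
toe [ 0.5618 -0.1899  0.0836] rel tcp [-0.0016 -0.1901  0.0212]
6.8333 [5.635e-01 2.000e-04 6.240e-02] F [ 0.3   0.11 -2.05] w 0.023693966971022752
shift cm [-0.22  0.17  5.44] rot [-0.09 -0.05  0.07]
```

View pics/c4.png

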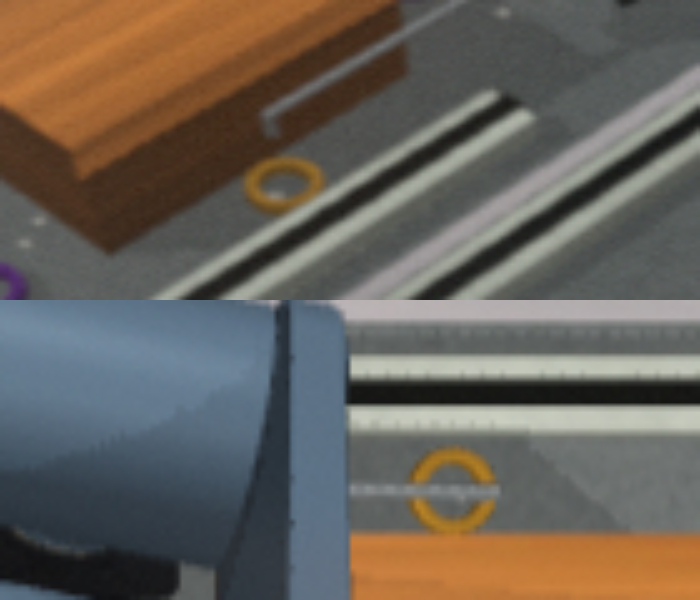

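The toe is right over the ring. I'll lower it to just above the ring and check again.

>>> drive_tool --targets '[0,0.3,1,0,0,0,0,0.3,2,0,0,0,0,0.3,3,0,0,0,0,0.3,3.7,0,0,0,0,0.3,3.7,0,0,0,0,0.3,3.7,0,0,0]'

```text
time: 7.38
position: [0.5667, -0.0008, 0.0245]
tool_rot: [0.71, 0.704, -0.001, -0.001]
ft_force: [-0.0, -0.5, -1.2]
grip_width: 0.0237
```

```bash
python3 rod.py t5;python3 g.py .5665 -.0 .008 -0.6
python3 - <<'E'
from h import *
snap('scene','s5')
im=cv2.imread('pics/s5.png');t=cv2.imread('pics/t5.png')
cv2.imwrite('pics/c5.png',np.vstack([cv2.resize(im[230:280,190:265],(800,380)),cv2.resize(t[180:215,350:420],(440,220)) if 0 else cv2.resize(t[180:200+10,340:420],(800,220))]))
E
```

```text
7.4333 [ 0.5672 -0.001   0.025 ] 0.02378568145958315 [ 0.33  0.02 -1.35]
n 216 min [ 0.5632 -0.2305  0.0192] max [ 0.5972 -0.1261  0.0502]
end [ 0.5948 -0.2204  0.0244] base [ 0.5682 -0.1355  0.0452]
[ 0.3664 -0.888  -0.2778  0.5813 -0.1694  0.035 ]
toe [ 0.605 -0.227  0.017] rel tcp [ 0.0378 -0.226  -0.008 ]
7.4333 [ 0.5672 -0.001   0.025 ] F [ 0.33  0.02 -1.35] w 0.02378568145958315
shift cm [ 0.1  -0.07  1.7 ] rot [-0.05 -0.01  0.06]
```

View pics/c5.png

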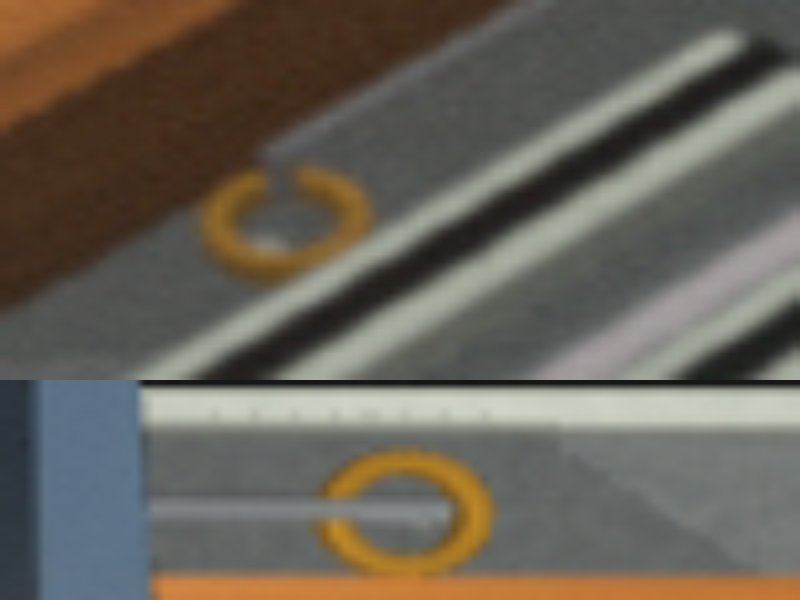

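The toe is centred over the hole in both views. Lowering.

>>> drive_tool --targets '[0,0,0.5,0,0,0,0,0,1.0,0,0,0,0,0,1.4,0,0,0,0,0,1.7,0,0,0,0,0,1.7,0,0,0,0,0,1.7,0,0,0]'

```text
time: 7.98
position: [0.5672, -0.0012, 0.0082]
tool_rot: [0.71, 0.704, -0.0, -0.0]
ft_force: [-0.6, 0.2, -1.5]
grip_width: 0.0236
```

```bash
python3 g.py .5665 .19 .008 -0.6
python3 - <<'E'
from h import *
snap('scene','s6');snap('top','t6')
im=cv2.imread('pics/s6.png');t=cv2.imread('pics/t6.png')
cv2.imwrite('pics/c6.png',np.vstack([cv2.resize(im[230:280,190:265],(800,380)),cv2.resize(t[180:210,340:420],(800,220))]))
E
```

```text
7.9833 [ 0.5672 -0.0012  0.0082] F [-0.6   0.24 -1.53] w 0.023615480897018034
shift cm [19.11 -0.26  0.03] rot [-0.03 -0.01  0.05]
```

View pics/c6.png

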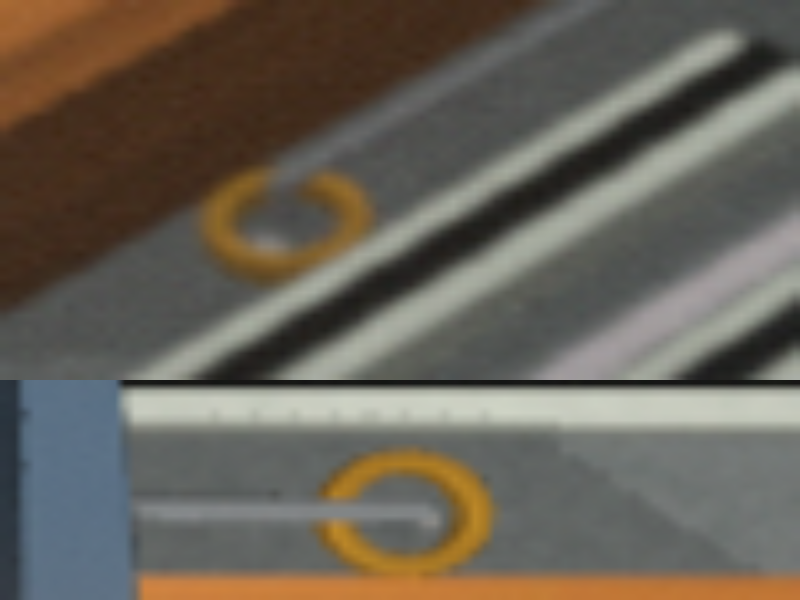

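The toe is inside the hole with no contact force. Pulling gently along +y (tool +x).

>>> drive_tool --targets '[0.4,0,0,0,0,0,0.8,0,0,0,0,0,1.2,0,0,0,0,0,1.6,0,0,0,0,0,2,0,0,0,0,0,2.4,0,0,0,0,0,2.8,0,0,0,0,0,3.2,0,0,0,0,0,3.6,0,0,0,0,0,4,0,0,0,0,0]'

```text
time: 8.92
position: [0.5678, 0.0393, 0.0086]
tool_rot: [0.71, 0.704, -0.0, 0.0]
ft_force: [0.1, 0.4, -1.4]
grip_width: 0.0237
```

Run:
```python
from h import *
snap('scene','s7');snap('top','t7')
im=cv2.imread('pics/s7.png');t=cv2.imread('pics/t7.png')
cv2.imwrite('pics/c7.png',np.vstack([cv2.resize(im[215:275,190:280],(700,350)),cv2.resize(t[180:210,320:400],(700,220))]))
```

```text
(no output)
```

View pics/c7.png

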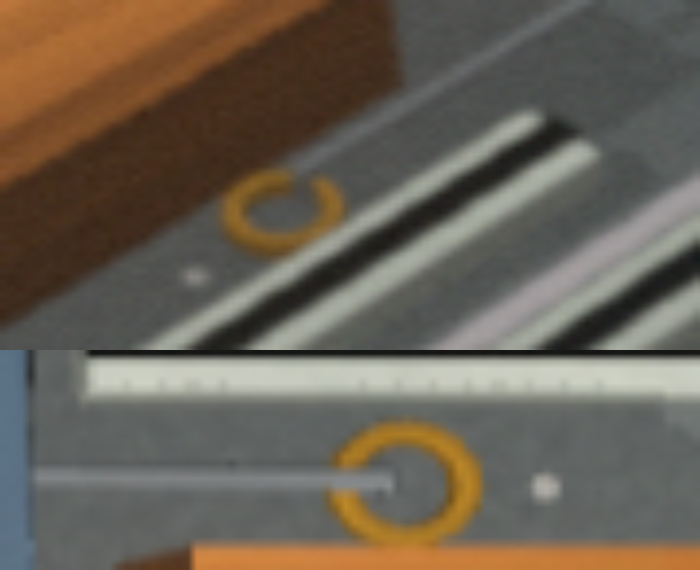

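The ring is following (column 380 → 366). Continuing.

>>> drive_tool --targets '[0.6,0,0,0,0,0,1.2,0,0,0,0,0,1.9,0,0,0,0,0,2.6,0,0,0,0,0,3.3,0,0,0,0,0,4,0,0,0,0,0,4.7,0,0,0,0,0,5.4,0,0,0,0,0,6.1,0,0,0,0,0,6.8,0,0,0,0,0,7.5,0,0,0,0,0,8.2,0,0,0,0,0]'

```text
time: 10.02
position: [0.5686, 0.1216, 0.0085]
tool_rot: [0.71, 0.704, -0.0, -0.0]
ft_force: [-0.6, -0.2, -1.3]
grip_width: 0.0238
```

>>> drive_tool --targets '[0.7,0,0,0,0,0,1.4,0,0,0,0,0,2.1,0,0,0,0,0,2.8,0,0,0,0,0,3.5,0,0,0,0,0,4.2,0,0,0,0,0,4.9,0,0,0,0,0,5.6,0,0,0,0,0,6.3,0,0,0,0,0,7,0,0,0,0,0,7.6,0,0,0,0,0,8,0,0,0,0,0]'

```text
time: 11.02
position: [0.5694, 0.2017, 0.0086]
tool_rot: [0.71, 0.704, 0.0, 0.0]
ft_force: [-0.0, -0.6, -1.1]
grip_width: 0.0237
```

```bash
python3 - <<'E'
from h import *
snap('scene','s8');snap('top','t8')
im=cv2.imread('pics/s8.png');t=cv2.imread('pics/t8.png')
cv2.imwrite('pics/c8.png',np.vstack([cv2.resize(im[150:260,200:350],(600,400)),cv2.resize(t[160:260,220:370],(600,400))])[:600] if 0 else np.hstack([cv2.resize(im[150:260,200:300],(400,440)),cv2.resize(t[160:260,260:360],(400,440))]))
E
python3 g.py .5665 .19 .008 -0.6
```

```text
11.1167 [0.5693 0.2017 0.0086] F [-0.34  0.5  -1.91] w 0.023789972554235685
shift cm [-1.17 -0.27  0.06] rot [ 0.01 -0.01  0.11]
```

View pics/c8.png

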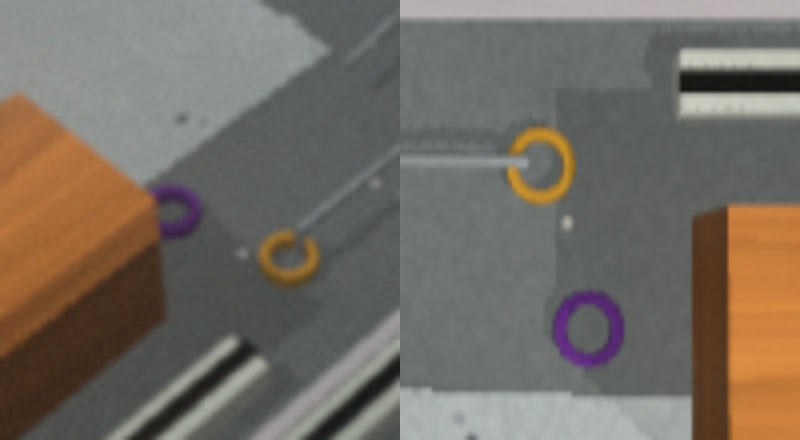

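The ring is about 85 mm clear of the cabinet end. I'll back off slightly so the toe isn't pressing, then lift out.

>>> drive_tool --targets '[-0.3,0,0,0,0,0,-0.6,0,0,0,0,0,-0.6,0,0,0,0,0,-0.6,0,-0.7,0,0,0,-0.6,0,-1.5,0,0,0,-0.6,0,-3,0,0,0,-0.6,0,-5,0,0,0,-0.6,0,-7,0,0,0,-0.6,0,-7.5,0,0,0,-0.6,0,-7.5,0,0,0]'

```text
time: 11.95
position: [0.571, 0.1951, 0.086]
tool_rot: [0.71, 0.704, 0.002, 0.002]
ft_force: [0.5, -0.1, -1.5]
grip_width: 0.0236
```

```bash
cat > rg.py <<'E'
from h import *
import sys
f=sys.argv[1];im,d=snap('top',f);P=cloud('top',d);h=cv2.cvtColor(im,cv2.COLOR_RGB2HSV)
m=(h[...,1]>120)&(h[...,0]>15)&(h[...,0]<30)&(P[...,2]<.03)&(P[...,0]>.5)&(P[...,1]<.1)&(d>0)
p=P[m];print('ring',m.sum(),p.mean(0).round(4),p.min(0).round(4),p.max(0).round(4))
E
python3 rg.py t9;python3 g.py .385 .25 .085 -0.6
python3 -c "
from h import *;snap('scene','s9')"
```

```text
ring 118 [0.5659 0.0014 0.0105] [ 0.5496 -0.0158 -0.004 ] [0.5864 0.0209 0.015 ]
12.0 [0.5699 0.1949 0.0846] F [-0.72 -0.64 -0.88] w 0.023398989655264386
shift cm [  5.33 -18.54  -0.08] rot [ 0.13 -0.02  0.05]
```

View pics/t9.png

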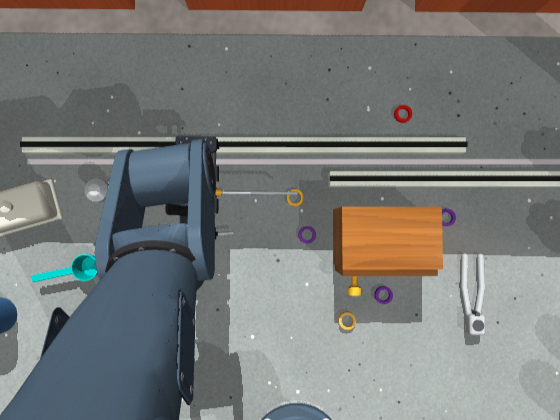

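View pics/s9.png

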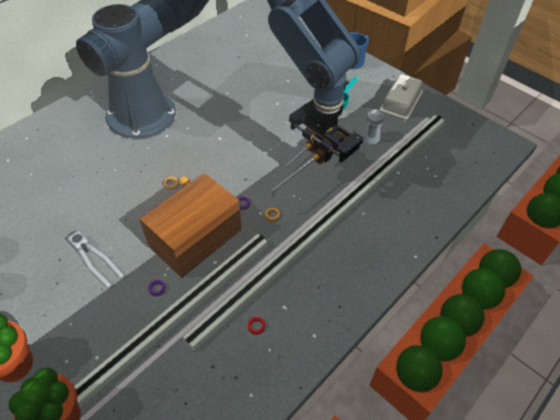

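The ring lies flat and free at about (0.567, 0.001). Carrying the rod back to its original spot.

>>> drive_tool --targets '[0.6,-3,0,0,0,0,1.3,-6,0,0,0,0,2,-9,0,0,0,0,2.6,-12,0,0,0,0,3.3,-15,0,0,0,0,4,-18.5,0,0,0,0,4,-18.5,0,0,0,0,4,-18.5,2,0,0,0,4,-18.5,4.5,0,0,0,4,-18.5,6.5,0,0,0,4,-18.5,7.2,0,0,0,4,-18.5,7.2,0,0,0]'

```text
time: 13.05
position: [0.3831, 0.236, 0.0095]
tool_rot: [0.711, 0.704, -0.002, -0.001]
ft_force: [-0.2, -0.3, -1.7]
grip_width: 0.0238
```

```bash
python3 g.py .385 .235 .006 -0.6
```

```text
13.05 [0.3831 0.236  0.0095] F [-0.16 -0.35 -1.75] w 0.023760372305911555
shift cm [-0.1   0.19  0.35] rot [-0.3   0.1   0.05]
```

>>> drive_tool --targets '[0,0,0.1,0,0,0,0,0,0.2,0,0,0,0,0,0.3,0,0,0,0,0,0.4,0,0,0,0,0,0.4,0,0,0,0,0,0.4,0,0,0]'

```text
time: 13.55
position: [0.385, 0.2367, 0.008]
tool_rot: [0.71, 0.704, 0.0, 0.0]
ft_force: [-0.3, 0.9, -0.5]
grip_width: 0.0235
```

>>> drive_tool --targets '[0,0,0.1,0,0,0,0,0,0.2,0,0,0,0,0,0.2,0,0,0,0,0,0.2,0,0,0]'

```text
time: 13.88
position: [0.3847, 0.2366, 0.0055]
tool_rot: [0.71, 0.704, -0.0, -0.0]
ft_force: [-1.6, -0.4, -1.2]
grip_width: 0.0237
```

>>> drive_tool --targets '[0,0,0.1,0,0,0,0,0,0.1,0,0,0,0,0,0.1,0,0,0]'

```text
time: 14.13
position: [0.3847, 0.2366, 0.0053]
tool_rot: [0.71, 0.704, 0.0, 0.0]
ft_force: [-0.3, 0.2, 7.9]
grip_width: 0.0238
```

>>> drive_tool --targets '[0,0,0,0,0,0,0,0,0,0,0,0,0,0,0,0,0,0,0,0,0,0,0,0,0,0,0,0,0,0,0,0,0,0,0,0,0,0,0,0,0,0,0,0,0,0,0,0,0,0,0,0,0,0]' --grip -0.2

```text
time: 14.88
position: [0.3847, 0.2366, 0.0045]
tool_rot: [0.71, 0.704, -0.0, -0.0]
ft_force: [0.2, 0.1, 0.2]
grip_width: 0.0521
```

>>> drive_tool --targets '[0,0,-1,0,0,0,0,0,-3,0,0,0,0,0,-6,0,0,0,0,0,-9,0,0,0,0,0,-12,0,0,0,2,0,-14,0,0,0,5,0,-16,0,0,0,8,0,-16,0,0,0,8,0,-16,0,0,0,8,0,-16,0,0,0]'

```text
time: 15.72
position: [0.3851, 0.3176, 0.1655]
tool_rot: [0.709, 0.705, 0.001, 0.0]
ft_force: [1.2, -0.4, -1.5]
grip_width: 0.0522
```

```bash
python3 rg.py t10
python3 - <<'E'
from h import *
snap('scene','s10');d=np.load('pics/t10.npy');P=cloud('top',d);z=P[...,2]
m=(P[...,0]>.36)&(P[...,0]<.41)&(P[...,1]>.02)&(P[...,1]<.32)&(z>.015)&(z<.05);p=P[m];print(p.min(0),p.max(0))
m=(P[...,0]>.54)&(P[...,0]<.62)&(P[...,1]>.37)&(P[...,1]<.46)&(z>.08)&(z<.12);p=P[m];print('grinder',len(p),p.mean(0))
o=robot.get_obs();print(o['time'],o['position'],o['grip_width'],o['ft_force'])
E
```

```text
ring 141 [0.5678 0.0029 0.0102] [ 0.5498 -0.0157 -0.0047] [0.5865 0.0208 0.0149]
[0.3739193  0.04533461 0.01601951] [0.39879037 0.30265999 0.03995323]
grinder 488 [0.57574734 0.4138486  0.09700235]
15.8167 [0.38437044 0.3158068  0.16440146] 0.05230572918397412 [-0.55402461  0.42041027  0.04108944]
```

View pics/t10.png

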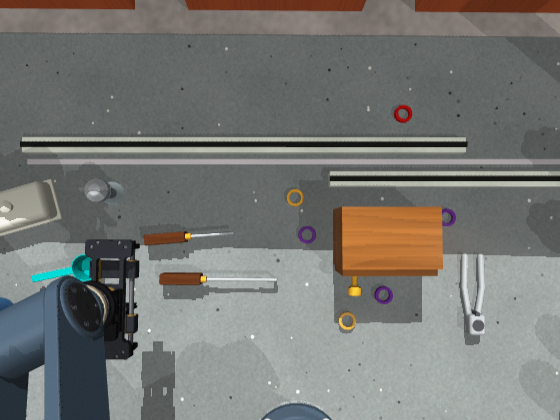

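View pics/s10.png

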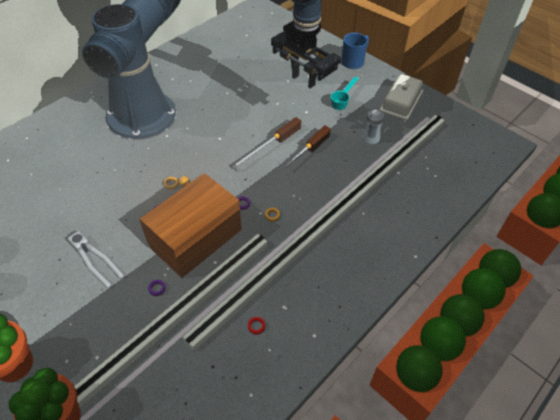

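All is in place: the ring lies flat at (295,198) in the top view, the rod rests at (160–277, 280), the grinder has not moved and the gripper is clear.

```bash
python3 -c "
from rig import robot;print(robot.hand_in())"
```

```text
the job is handed in; nothing more can be done
None
```

I drew the brass ring out of the gap with the bent rod. It now lies flat on the open sill, and I handed the job in at about 16 s of the 40 s allowed. The hand-in reports no verdict.

**What I did:** I gripped the bent rod's handle, lowered its toe into the ring and pulled it out past the cabinet's left end. Then I lifted the toe clear, laid the rod back near where it started and let go.

**Last checks:**
- **Ring:** its centre is at about (0.568, 0.003) m, roughly 87 mm beyond the cabinet's left end, and it lies flat. The gripper never came near it.
- **Rod:** it rests on the sill and is released. Its toe is about 0.18 m from the ring.
- **Grinder:** it stands where it did, to within 1 mm.
- **Gripper:** it is open and clear, about 16 cm up.

**What went wrong or stayed unsure:**
- **First grasp:** it failed because I lifted before the slow fingers had closed. The rod was not disturbed, and the second grasp held.
- **Toe position:** one depth estimate of the toe was unusable because the rail was mixed in. I checked the alignment by eye in two camera views instead.
- **Pull on the ring:** the wrist force was too small to read the pull. I know it was pulled inside the gap only because the pictures show the ring following the hook there.

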